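# Wedge up the front of a bench balance and hold it there

## Robot

A 6-joint arm with a two-finger parallel gripper is mounted at the origin on the work surface. World frame = base frame: x ahead of the robot, y to its left, z up, the work surface at z = 0. Lengths are in m, angles in rad, forces in N, time in s.
With the tool pointing down it reaches from about 0.35 to 0.975 m from the base axis. Payload 4.9 kg.
Tool frame: the origin (TCP) lies at the very end of the fingers, on their centre line; the grasp point (between the pads) lies 19 mm behind it; z points along the fingers, x is the direction in which the jaws open and shut, and the axes are right-handed (so a half turn about z gives the same grasp; the last joint's range is limited). The gripper opens to 85 mm and grips with 20 to 120 N. Pads are 22 mm wide; open, the fingers measure 114 mm over their backs; the gripper's body (76 mm by 85 mm) begins 54 mm behind the grasp point. The pads swing forward as they close: fully open they stand 13 mm farther back than shut.
Start: joints at [-1.285, 0.053, 1.613, -0, 1.476, -0.119], TCP at [0.246, -0.574, 0.231] pointing down, gripper open.
Joint ranges: [-3.01, 3.01], [-1.01, 2.22], [0.06, 2.58], [-1.02, 4.17], [0.09, 2.62], [-3.14, 3.14]. Speed limits (rad/s): [2.57, 2.57, 3.14, 3.14, 3.14, 3.14].

## Interface

Orientations are given as a unit quaternion [w, x, y, z].
In Python, from plant import manip, imaging gives the robot as it stands.
- The arm moves only by the shell command python3 -m pendant 'ROWS'. ROWS is JSON, a list that holds one entry, the list of rows, each a list of 7 numbers: the turn, a rotation vector about the world's x, y, z in units of pi rad (1.0 is pi rad), then the shift along the world's x, y, z in units of 250 mm (1.0 is 250 mm), then the opening, from 0 (shut) to 1 (fully open). In form: [[[ax, ay, az, tx, ty, tz, claw], ...]]. A call has 1 to 20 rows; each row shifts and turns the commanded pose from where the row before left it; what a row does not reach is not made up. A row lasts 1/8 s, in which the tool goes at most 62.5 mm and 10.7 degrees, less where a joint would pass 70% of its speed; a pose out of reach is approached as far as the arm can. A call with a number of a shift or a turn outside -1 to 1 is refused whole. A call with a gripper value outside its range is refused whole. The fingers move at their own pace and stop on an object; the grip force is fixed at half the most. Time passes only in rows, so rows that do not move let the fingers close. It gives the time, the measured TCP pose, the force and the opening at its end, in the units of the state.
- manip.state(): the state, without advancing time (a new reading comes with each control period).
- imaging.grab_frame(name): name is "scene" or "top"; returns a dict with "frame" (400x640x3 uint8, blue, green, red), "mtx" (3x3 intrinsics, pixels), "world_to_cam" (4x4, takes a point from world to camera coordinates). Camera axes: x right, y down, z forward; pixel columns grow to the right and rows downward; lengths in m; the calibration is good to about 2 mm. A picture is of the moment at which its call begins. There is no depth.
- manip.job_done(): hands the job in, once; it reports no verdict.
The state is a dict: "time": time; "joint_pos": joint angles; "joint_vel": joint speeds; "joint_efforts": joint torques, N m; "tool_pos": TCP position; "tool_rot": TCP orientation; "contact_force": force on the tool from outside, world axes, zero at the start; "ft_torque": the same for the moment, N m; "gripper_width": opening from 0.0 (shut) to 1.0 (fully open).
Only numpy, scipy, OpenCV 4.12 (cv2) and the standard library are available. Lean on these libraries where they do the work, as an engineer would, in place of code of your own. Each camera call takes 0.05 s, during which the arm holds its last target. There are 200 camera calls.

## Task

I want to change the front levelling feet of this balance. Take hold of the plastic wedge, lay it flat on the bench with its thin end against the middle of the balance's front edge, and push it in under the case until both front feet are just clear of the bench, a few millimetres and no more, with the rear feet still standing on it. Lift with the wedge alone, without touching the balance with the gripper or shoving it along the bench, leave everything else where it is, and finish still gripping the wedge in place.

Things in the scene. Friction and masses are not known exactly. Their poses are not given: they have to be found in the camera images.
- wedge_center (a point): centre of the wedge to use: loose off-white plastic, lying flat, 170 mm long, 32 wide, 0.12 kg, slick ramp and sole. Its top slopes evenly from 36 mm high at the blunt heel to 3 mm at the thin end (1 mm per 5.15 mm); a dark hanging hole through its sides near the heel. Point: mid-length, mid-width, 18 mm above its underside. x axis along it to the thin end, y across, z up
- wedge_nose (a point): middle of the wedge's thin end, on its underside, 85 mm ahead of wedge_center along the wedge's x axis and 18 mm below it; same axes
- balance: loose top-loading lab balance, 265 mm front to rear, 200 wide, 74 high to its square steel pan, 1.3-1.9 kg, pale case, dark base tray, on four 10 mm high rubber feet. Front: the low sloping end with display, keys and a black levelling wheel at each corner. Origin: centre of its footprint, bench height. x axis from front to rear (the way to push the wedge), y left as you face the display, z up
- front_edge (a point): middle of the balance's front lower edge (x = -132.5 mm on the balance), where the wedge goes in, 10 mm above the bench while all feet are down; 135 mm free between the foot wheels. Axes as the balance's. The ramp meets this edge when the thin end is 36 mm past it; from there each 5 to 6 mm of push raises the front feet by about 1 mm
- foot_front_left (a point): middle of the underside of the balance's front left foot (at x = -105, y = +86 mm on the balance): its height is 0 while the foot stands on the bench and its clearance once lifted
- foot_front_right (a point): the same on the front right foot (x = -105, y = -86 mm)
- foot_rear_left (a point): middle of the underside of the balance's rear left foot (x = +108, y = +82 mm), which stays on the bench
- foot_rear_right (a point): the same on the rear right foot (x = +108, y = -82 mm)
- spacer: bystander of the same plastic as the wedge: a loose straight bar, 125 x 32 x 30 mm, of even height, not to be used. Origin: centre of its underside, x along its length
- cal_weight: bystander: loose steel calibration weight, a knobbed cylinder 38 mm across, 64 mm high. Origin: centre of its underside
- spare_foot: bystander: loose new levelling foot, black disc 37 mm across with an upright stud, 26 mm high. Origin: centre of its underside
- beaker: bystander: loose glass beaker, 68 mm across, 85 mm high. Origin: centre of its underside
- reagent: bystander: loose amber jar with blue cap, 60 mm across, 125 mm high. Origin: centre of its underside
- tip_box: bystander: loose blue box of pipette tips with clear lid, 85 x 122 mm, 66 mm high. Origin: centre of its underside
Not all that is in view belongs to the job. Leave any brown look-alike of the part that bears wedge_center alone.

How it is judged:
By the outcome, as a careful person would: the job done as asked, in the order asked, and still so for the second after the job is handed in, while the arm keeps its last pose, push and grip.
It also fails if it takes over 38 s, if anything falls off the work surface, if the arm or the gripper's body presses on something with over 40 N, if the wrist force passes 120 N, or if a joint passes its speed limit or range.

## Working session

There is one attempt and no reset: what is moved stays moved. The work goes in short steps, Python scripts to look and compute and a shell command to move; the robot and the scene stay as the last step left them, time stands still between calls to the robot, and variables do not carry over. Pictures are saved under pics/ and viewed, about 8 in all and at most 12, crops included, and the job is handed in when it is done.

```bash
mkdir -p pics
cat > h.py <<'E'
import numpy as np, cv2
from plant import manip, imaging
def snap(n,f):
    d=imaging.grab_frame(n); cv2.imwrite('pics/'+f,d['frame']); np.savez('pics/'+n+'.npz',**{k:np.array(v) for k,v in d.items()}); return d
def ray(n,uv,z):
    d=np.load('pics/'+n+'.npz'); T=d['world_to_cam'];R=T[:3,:3];c=-R.T@T[:3,3]
    r=R.T@np.linalg.inv(d['mtx'])@np.array([uv[0],uv[1],1.]); return c+r*(z-c[2])/r[2]
def proj(n,p):
    d=np.load('pics/'+n+'.npz'); q=d['mtx']@(d['world_to_cam']@np.r_[p,1])[:3]; return q[:2]/q[2]
def crop(n,x0,y0,x1,y1,k,f):
    im=np.load('pics/'+n+'.npz')['frame'][y0:y1,x0:x1]; cv2.imwrite('pics/'+f,cv2.resize(im,None,fx=k,fy=k,interpolation=cv2.INTER_CUBIC))
E
python3 - <<'E'
from h import *
a=snap('top','top1.png');b=snap('scene','scene1.png')
for d in(a,b):
    T=d['world_to_cam'];print(-T[:3,:3].T@T[:3,3],T[2,:3])
print(manip.state())
E
```

```text
[0.3040573  0.00215321 1.49590742] [ 1.87701833e-01 -2.93060483e-04 -9.82226011e-01]
[1.28382791 0.71891783 0.79864897] [-0.55747125 -0.5836442  -0.59041109]
{'time': 0.1, 'joint_pos': array([-1.28498120e+00,  5.32654848e-02,  1.61415400e+00, -1.09538133e-05,
        1.47600751e+00, -1.19008895e-01]), 'joint_vel': array([-0.00040197, -0.00123668, -0.00468261,  0.00100502,  0.00150798,
        0.00011118]), 'joint_efforts': array([ 3.62870624e-04, -3.94907355e+01, -3.71362710e+01, -1.45904269e-04,
        3.98869146e-03, -7.79135604e-06]), 'tool_pos': array([ 0.24599279, -0.5739401 ,  0.23020329]), 'tool_rot': array([-5.88095415e-04,  8.34822376e-01, -5.50518627e-01, -7.03833840e-04]), 'contact_force': array([-0.19976631, -0.34261247, -0.6781172 ]), 'ft_torque': array([-0.02504266,  0.0210797 ,  0.03317562]), 'gripper_width': 0.9948498326220531}
```

View pics/top1.png

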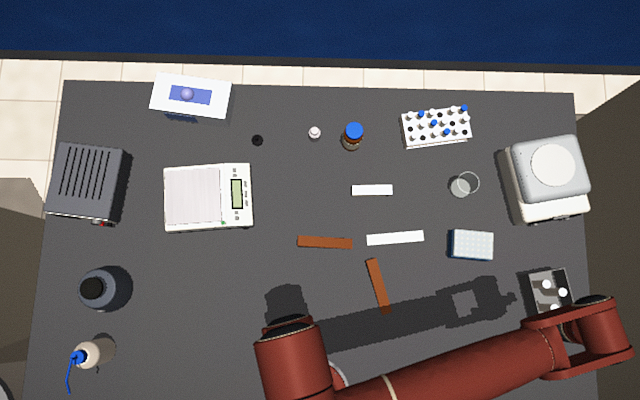

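View pics/scene1.png

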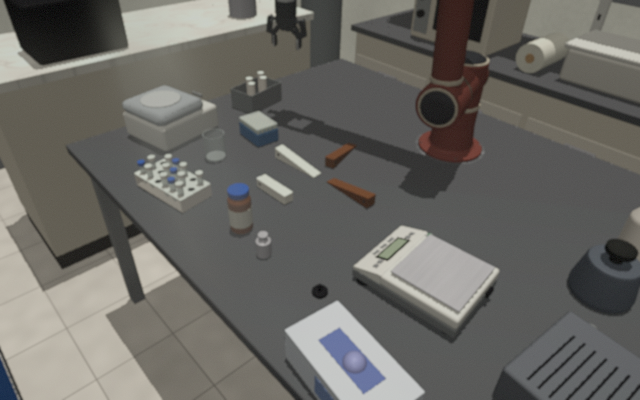

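The top view shows the balance at (208,197) with its display end to the right. There are two off-white bars, at (395,238) and (372,190), and two brown look-alikes, at (325,242) and (377,285). The one at (395,238) looks longer and tapered, so it should be the wedge, and (372,190) the spacer. I'll confirm in enlarged crops.

Run:
```python
from h import *
a=np.load('pics/top.npz')['frame'];b=np.load('pics/scene.npz')['frame']
R=lambda i,w,h:cv2.resize(i,(w,h),interpolation=cv2.INTER_CUBIC)
t=R(a[170:260,340:440],400,360); s=R(b[140:210,240:340],400,280)
s=np.vstack([s,np.zeros((80,400,3),np.uint8)])
cv2.imwrite('pics/c1.png',np.hstack([t,s]))
crop('top',150,150,270,240,6,'c2.png')
```

```text
(no output)
```

View pics/c1.png

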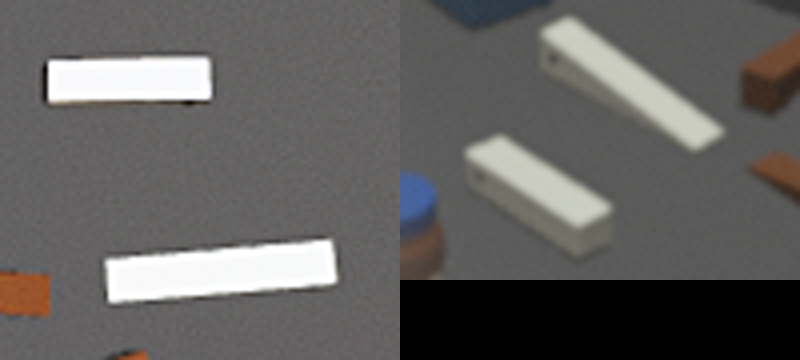

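View pics/c2.png

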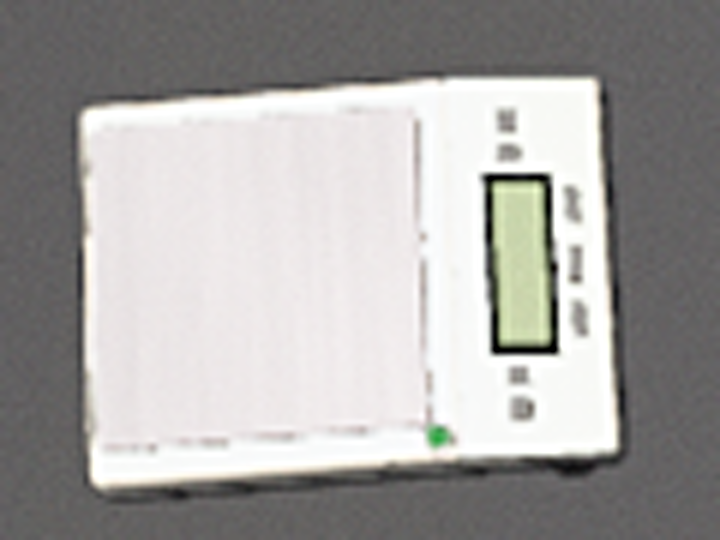

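The crop confirms the wedge. The bar at top (395,238) tapers in the scene view, with its hole at the far heel and its thin end towards the balance. The other white bar has even height, so it is the spacer. I'll enlarge the balance in the scene view.

Run:
```python
from h import *
crop('scene',345,220,505,335,5,'c3.png')
```

```text
(no output)
```

View pics/c3.png

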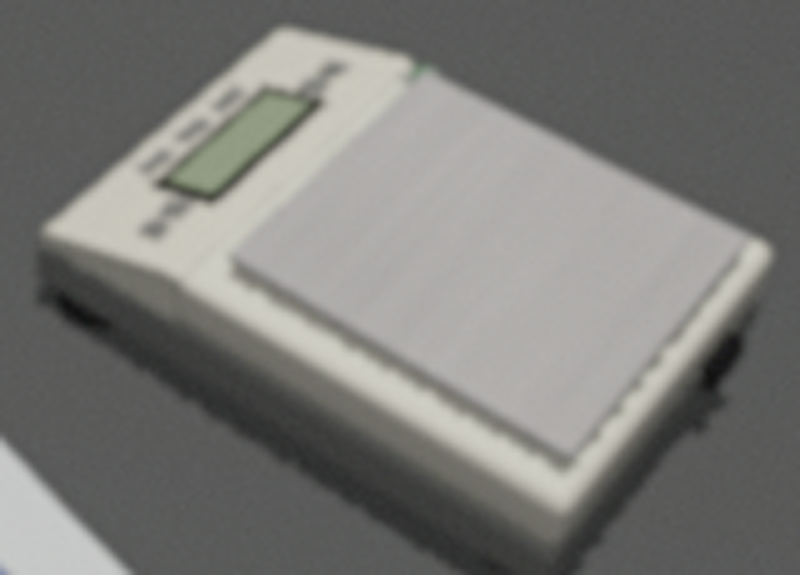

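```bash
cat > fit.py <<'E'
from h import *
from scipy.optimize import least_squares
B=[('top',(250,163),-1,-1),('top',(253.3,225.8),-1,1),('top',(163.8,168),1,-1),('top',(165.8,231.3),1,1),
('scene',(354,267),-1,-1),('scene',(401.6,225.6),-1,1),('scene',(458,323),1,-1),('scene',(499,270),1,1)]
def bp(p,sx,sy):
    x,y,a,hf,hr,L,W=p;c,s=np.cos(a),np.sin(a);X,Y=sx*L/2,sy*W/2
    return [x+c*X-s*Y,y+s*X+c*Y,hf if sx<0 else hr]
r=least_squares(lambda p:np.r_[np.ravel([proj(n,bp(p,i,j))-np.array(q) for n,q,i,j in B]),(p[5]-.265)*500,(p[6]-.2)*500],[.5,.3,1.57,.04,.06,.265,.2])
print('bal',r.x.round(4),np.degrees(r.x[2]));print(r.fun.round(1))
for n in('top','scene'):
    pass
W=[('top',(366.5,234.75),1,-1),('top',(367.25,245.75),1,1),('top',(422.75,230),-1,-1),('top',(424.25,241.25),-1,1),
('scene',(283.2,144),-1,1),('scene',(275.2,149.2),-1,-1),('scene',(314.2,177.5),1,-1),('scene',(320.7,172.5),1,1)]
def wp(p,i,j):
    x,y,a=p;c,s=np.cos(a),np.sin(a);X,Y=i*.085,j*.016
    return [x+c*X-s*Y,y+s*X+c*Y,.003 if i>0 else .036]
w=least_squares(lambda p:np.ravel([proj(n,wp(p,i,j))-np.array(q) for n,q,i,j in W]),[.35,-.2,1.57])
print('wedge',w.x.round(4),np.degrees(w.x[2]));print(w.fun.round(1))
x,y,a=r.x[:3];print('front edge',x-.1325*np.cos(a),y-.1325*np.sin(a))
a=w.x[2];print('nose',w.x[0]+.085*np.cos(a),w.x[1]+.085*np.sin(a))
for q,z in [((297,241),.02),((352,243),.02),((325,242),0)]: print('brown',ray('top',q,z).round(3))
E
python3 fit.py
```

```text
bal [0.5825 0.333  1.6771 0.0345 0.0538 0.2627 0.1991] 96.09255423457067
[-0.4  0.2 -0.1  0.1  0.1  0.1 -0.5  0.7 -1.1 -0.4 -0.9  0.2 -0.3  0.3
  1.1  0.  -1.1 -0.5]
wedge [ 0.4739 -0.2438  1.6593] 95.07107813495446
[-0.4  0.3 -0.3 -0.5 -0.2  0.3 -0.6 -0.5 -0.7 -0.1  0.1 -1.8 -0.3 -1.
  0.2 -0.2]
front edge 0.5965778717605509 0.2012037221751678
nose 0.4663581888440811 -0.1591387474220579
brown [0.456 0.057 0.02 ]
brown [ 0.454 -0.113  0.02 ]
brown [ 0.457 -0.03   0.   ]
```

```bash
cat > edges.py <<'E'
from h import *
def cross(v,c0,rev):  # first half-level crossing going outward from c0
    step=-1 if rev else 1; i=c0
    hi=np.median(v[[c0,c0+step]]); lo=75.; m=(hi+lo)/2
    while v[i+step]>m: i+=step
    return i+step*(v[i]-m)/(v[i]-v[i+step])
def line(n,z,fixed,c0,rev,horiz):
    g=np.load(f'pics/{n}.npz')['frame'].astype(float).mean(2); P=[]
    for k in fixed:
        t=cross(g[:,k] if horiz else g[k],c0,rev); P.append(ray(n,(k,t) if horiz else (t,k),z)[:2])
    P=np.array(P); vx,vy,x,y=cv2.fitLine(P.astype(np.float32),cv2.DIST_HUBER,0,1e-5,1e-5).ravel()
    if horiz: ang=np.degrees(np.arctan2(vy,vx)*1)%180
    else: ang=np.degrees(np.arctan2(vy,vx)+np.pi/2)%180
    return np.array([x,y,ang]).round(4)
if __name__=='__main__':
    print('front',line('top',.0345,range(170,220),244,False,False))
    print('rear',line('top',.054,range(175,226),168,True,False))
    print('side top',line('top',.054,range(170,218),172,True,True))
    print('side bot',line('top',.054,range(172,218),222,False,True))
    # wedge: centre line from mid of both sides
    g=np.load('pics/top.npz')['frame'].astype(float).mean(2);P=[]
    for k in range(371,420):
        c=int(round(240+(k-366)*(-5/56.)));a=cross(g[:,k],c,True);b=cross(g[:,k],c,False)
        z=.003+.033*(k-367)/56.5;P.append((ray('top',(k,a),z)[:2]+ray('top',(k,b),z)[:2])/2)
    vx,vy,x,y=cv2.fitLine(np.float32(P),cv2.DIST_HUBER,0,1e-5,1e-5).ravel();print('wedge',x,y,np.degrees(np.arctan2(vy,vx))%180)
    print('thin',line('top',.003,range(237,244),372,True,False),'heel',line('top',.036,range(233,239),418,False,False))
    print(x+vx/vy*(-.2438-y))
E
python3 edges.py
```

```text
front [ 0.6136  0.2061 96.1213]
rear [ 0.5533  0.465  95.5781]
side top [ 0.6772  0.4089 96.1057]
side bot [ 0.4817  0.3646 96.2536]
wedge 0.47551608 -0.24568471 95.2743
thin [ 0.4667 -0.1585 93.9557] heel [ 0.4815 -0.3296 93.0986]
0.4753421
```

Balance yaw is about 96.0°, with the front edge at about (0.5975, 0.203). The wedge is at (0.4745, -0.2445) with yaw about 95.2°. I'll move above the wedge's heel part, to (0.4795, -0.299), turning the jaws by +72°.

```bash
python3 -m pendant '[[[0,0,0.0571,0.1334,0.1569,0,1],[0,0,0.0571,0.1334,0.1569,0,1],[0,0,0.0571,0.1334,0.1569,0,1],[0,0,0.0571,0.1334,0.1569,0,1],[0,0,0.0571,0.1334,0.1569,0,1],[0,0,0.0571,0.1334,0.1569,0,1],[0,0,0.0571,0.1334,0.1569,0,1],[0,0,0,0,0,-0.16,1],[0,0,0,0,0,-0.16,1],[0,0,0,0,0,-0.16,1],[0,0,0,0,0,0,1],[0,0,0,0,0,0,1]]]'
python3 - <<'E'
from h import *
print(np.degrees(np.arctan2(*( (lambda R:(R[1,0],R[0,0]))(__import__('scipy.spatial.transform',fromlist=['Rotation']).Rotation.from_quat(np.roll(manip.state()['tool_rot'],-1)).as_matrix())))))
E
```

```text
time: 1.6
tool_pos: [0.4802, -0.3004, 0.1127]
tool_rot: [0.001, 0.999, 0.045, 0.001]
contact_force: [0.7, -0.8, 0.6]
gripper_width: 1.003
5.138150780078667
```

```bash
python3 -m pendant '[[[0,0,0,-0.002,0.004,-0.14,1],[0,0,0,0,0,-0.14,1],[0,0,0,0,0,-0.1,1],[0,0,0,0,0,-0.05,1],[0,0,0,0,0,0,1],[0,0,0,0,0,0,1]]]'
python3 - <<'E'
from h import *
snap('top','t2.png');snap('scene','s2.png')
a=np.load('pics/top.npz')['frame'][180:290,340:480];b=np.load('pics/scene.npz')['frame'][110:210,220:350]
R=lambda i:cv2.resize(i,(400,312),interpolation=cv2.INTER_CUBIC)
cv2.imwrite('pics/c4.png',np.hstack([R(a),R(b)]))
E
```

```text
time: 2.35
tool_pos: [0.4803, -0.2999, 0.0057]
tool_rot: [0.001, 0.999, 0.045, 0.001]
contact_force: [-0.2, -0.9, 0.5]
gripper_width: 0.996
```

View pics/c4.png

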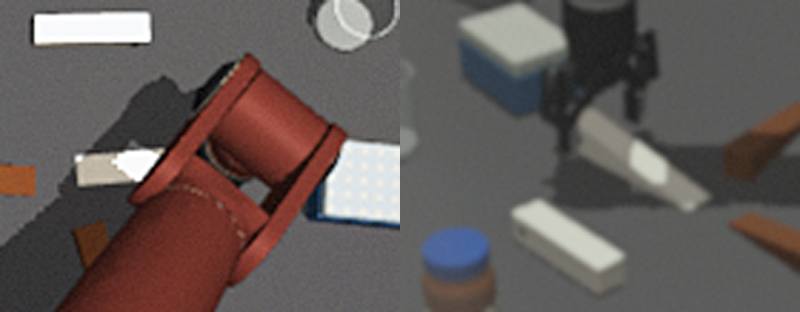

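The fingers stand astride the wedge near its heel, at (600,120) in the right half. I'll lower slightly and close.

```bash
python3 -m pendant '[[[0,0,0,0,0,-0.008,1],[0,0,0,0,0,0,0],[0,0,0,0,0,0,0],[0,0,0,0,0,0,0],[0,0,0,0,0,0,0],[0,0,0,0,0,0,0],[0,0,0,0,0,0,0],[0,0,0,0,0,0,0]]]'
```

```text
time: 3.45
tool_pos: [0.4793, -0.2991, 0.0021]
tool_rot: [0.0, 0.999, 0.045, 0.0]
contact_force: [0.5, 0.0, 3.5]
gripper_width: 0.362
```

```bash
python3 -m pendant '[[[0,0,0,0,0,0.08,0],[0,0,0,0,0,0.12,0],[0,0,0,0,0,0.12,0],[0,0,0.0048,0.0777,0.1903,0,0],[0,0,0,0.0777,0.1903,0,0],[0,0,0,0.0777,0.1903,0,0],[0,0,0,0.0777,0.1903,0,0],[0,0,0,0.0777,0.1903,0,0],[0,0,0,0.0777,0.1903,0,0],[0,0,0,0.0777,0.1903,0,0],[0,0,0,0,0,-0.1,0],[0,0,0,0,0,-0.1,0],[0,0,0,0,0,-0.06,0],[0,0,0,0,0,0,0],[0,0,0,0,0,0,0]]]'
python3 - <<'E'
from h import *
snap('top','t3.png');snap('scene','s3.png')
a=np.load('pics/top.npz')['frame'][130:280,150:350];b=np.load('pics/scene.npz')['frame'][100:310,240:520]
R=lambda i:cv2.resize(i,(400,300),interpolation=cv2.INTER_CUBIC)
cv2.imwrite('pics/c5.png',np.hstack([R(a),R(b)]))
E
```

```text
time: 5.32
tool_pos: [0.6159, 0.0339, 0.018]
tool_rot: [0.0, 0.999, 0.052, 0.001]
contact_force: [-0.1, 0.3, -1.8]
gripper_width: 0.363
```

View pics/c5.png

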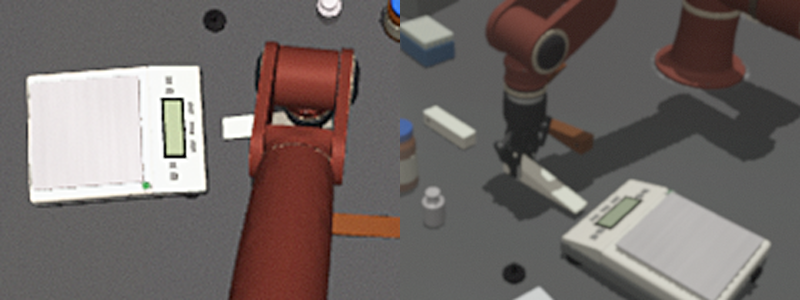

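```bash
python3 -m pendant '[[[0,0,0,0,0,-0.03,0],[0,0,0,0,0,-0.02,0],[0,0,0,0,0,-0.01,0],[0,0,0,0,0,-0.004,0],[0,0,0,0,0,0,0],[0,0,0,0,0,0,0]]]'
python3 - <<'E'
from h import *
snap('top','t4.png');snap('scene','s4.png')
print(manip.state()['ft_torque'])
a=np.load('pics/top.npz')['frame'][155:235,240:320];b=np.load('pics/scene.npz')['frame'][190:290,300:400]
R=lambda i:cv2.resize(i,(400,400),interpolation=cv2.INTER_CUBIC)
cv2.imwrite('pics/c6.png',np.hstack([R(a),R(b)]))
E
```

```text
time: 6.18
tool_pos: [0.6158, 0.0341, 0.0021]
tool_rot: [0.0, 0.999, 0.052, 0.0]
contact_force: [-2.7, 0.1, 5.7]
gripper_width: 0.362
[0.02162144 0.3527732  0.07764768]
```

View pics/c6.png

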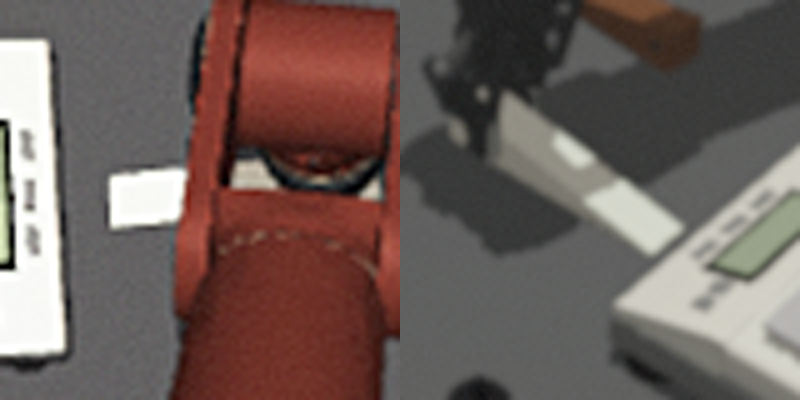

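Run:
```python
from h import *
from edges import line
t=np.radians(96);d=np.array([np.cos(t),np.sin(t)]);n=np.array([-d[1],d[0]])
F=line('top',.0345,range(170,220),246,False,False);print('front',F,F[:2]@d)
N=line('top',.003,range(191,200),268,True,False);print('nose',N,N[:2]@d)
a=line('top',.003,range(264,274),195,True,True);b=line('top',.003,range(264,274),196,False,True)
print(a,b,'nose lateral',(a[:2]@n+b[:2]@n)/2,'width',(a-b)[:2]@n)
s=line('top',.054,range(170,218),172,True,True);u=line('top',.054,range(172,218),222,False,True);print('bal lateral',s[:2]@n,u[:2]@n,(s+u)[:2]@n/2)
# direct front corners
fc=[ray('top',(249.6,163),.0345)[:2]@n,ray('top',(253.4,225.9),.0345)[:2]@n];print(fc,np.mean(fc))
print('tcp',manip.state()['tool_pos'][:2]@d,manip.state()['tool_pos'][:2]@n)
```

```text
front [ 0.5958  0.2039 96.3079] 0.14050495239768007
nose [ 0.601   0.1748 94.2977] 0.11102081340922045
[ 0.6218  0.1533 98.4532] [ 0.5872  0.1517 96.8814] nose lateral -0.6171290725042363 width -0.03457772218524486
bal lateral -0.7162319346644743 -0.5172302100624194 -0.6167310427243846
[np.float64(-0.7147000591101657), np.float64(-0.5148033847710162)] -0.6147517219405909
tcp -0.0304177155885911 -0.6159738160213148
```

```bash
python3 -m pendant '[[[0,0,0,-0.0021,0.0199,0,0],[0,0,0,-0.0021,0.0199,0,0],[0,0,0,-0.0021,0.0199,0,0],[0,0,0,-0.0021,0.0199,0,0],[0,0,0,-0.0021,0.0199,0,0],[0,0,0,-0.0021,0.0199,0,0],[0,0,0,-0.0021,0.0199,0,0],[0,0,0,-0.0021,0.0199,0,0],[0,0,0,-0.0021,0.0199,0,0],[0,0,0,-0.0021,0.0199,0,0],[0,0,0,-0.0021,0.0199,0,0],[0,0,0,0,0,0,0],[0,0,0,0,0,0,0]]]'
for i in 1; do python3 -m pendant '[[[0,0,0,-0.0008,0.008,0,0],[0,0,0,-0.0008,0.008,0,0],[0,0,0,0,0,0,0]]]';done
python3 -m pendant '[[[0,0,0,-0.0008,0.008,0,0],[0,0,0,0,0,0,0]]]'
python3 -m pendant '[[[0,0,0,-0.0008,0.008,0,0],[0,0,0,0,0,0,0]]]'
python3 -m pendant '[[[0,0,0,-0.0008,0.008,0,0],[0,0,0,0,0,0,0]]]'
python3 -m pendant '[[[0,0,0,-0.0008,0.008,0,0],[0,0,0,0,0,0,0]]]'
```

```text
time: 7.9
tool_pos: [0.6105, 0.0894, 0.0021]
tool_rot: [-0.0, 0.999, 0.053, 0.001]
contact_force: [0.0, -0.8, 6.5]
gripper_width: 0.362
time: 8.28
tool_pos: [0.6101, 0.0929, 0.0021]
tool_rot: [0.0, 0.999, 0.053, 0.001]
contact_force: [1.3, -2.2, 6.0]
gripper_width: 0.364
time: 8.52
tool_pos: [0.61, 0.0949, 0.0021]
tool_rot: [0.0, 0.999, 0.052, 0.001]
contact_force: [0.3, -3.1, 6.0]
gripper_width: 0.36
time: 8.78
tool_pos: [0.6098, 0.0969, 0.0021]
tool_rot: [0.0, 0.999, 0.052, 0.001]
contact_force: [0.3, -2.3, 5.9]
gripper_width: 0.365
time: 9.02
tool_pos: [0.6095, 0.0989, 0.0021]
tool_rot: [0.0, 0.999, 0.052, 0.001]
contact_force: [1.0, -2.6, 6.3]
gripper_width: 0.362
time: 9.28
tool_pos: [0.6094, 0.1004, 0.0021]
tool_rot: [0.001, 0.999, 0.053, 0.001]
contact_force: [0.8, -3.7, 6.4]
gripper_width: 0.359
```

```bash
python3 -m pendant '[[[0,0,0,-0.0008,0.008,0,0],[0,0,0,0,0,0,0]]]'
python3 -m pendant '[[[0,0,0,-0.0008,0.008,0,0],[0,0,0,0,0,0,0]]]'
python3 -m pendant '[[[0,0,0,-0.0008,0.008,0,0],[0,0,0,0,0,0,0],[0,0,0,0,0,0,0]]]'
python3 - <<'E'
from h import *
from edges import line
snap('top','t5.png');snap('scene','s5.png');d=np.load('pics/scene.npz')
t=np.radians(96);d=np.array([np.cos(t),np.sin(t)])
for z,a in((.0345,(range(170,220),246,False,False)),(.054,(range(175,226),168,True,False))):
    F=line('top',z,*a);print(F,F[:2]@d)
print(manip.state()['tool_pos']@np.r_[d,0])
E
```

```text
time: 9.52
tool_pos: [0.6094, 0.1012, 0.0021]
tool_rot: [0.002, 0.999, 0.053, 0.001]
contact_force: [1.0, -8.2, 5.2]
gripper_width: 0.365
time: 9.78
tool_pos: [0.6093, 0.1028, 0.0021]
tool_rot: [0.002, 0.999, 0.053, 0.001]
contact_force: [0.6, -8.5, 6.0]
gripper_width: 0.361
time: 10.15
tool_pos: [0.6091, 0.1048, 0.0021]
tool_rot: [0.002, 0.999, 0.053, 0.001]
contact_force: [0.2, -9.3, 5.4]
gripper_width: 0.359
[ 0.5733  0.2045 94.0108] 0.14345356381647814
[ 0.5695  0.4668 95.7535] 0.4047138621071573
0.04052344197282188
```

```bash
python3 -m pendant '[[[0,0,0,-0.0008,0.008,0,0],[0,0,0,-0.0008,0.008,0,0],[0,0,0,0,0,0,0]]]'
python3 -m pendant '[[[0,0,0,-0.0008,0.008,0,0],[0,0,0,-0.0008,0.008,0,0],[0,0,0,0,0,0,0],[0,0,0,0,0,0,0]]]'
python3 - <<'E'
from h import *
from edges import line
cv2.imwrite('pics/old.png',np.load('pics/scene.npz')['frame'])
snap('top','t6.png');snap('scene','s6.png')
t=np.radians(96);d=np.array([np.cos(t),np.sin(t)])
F=line('top',.054,range(175,226),168,True,False);print(F,F[:2]@d,manip.state()['tool_pos']@np.r_[d,0])
a=cv2.imread('pics/scene1.png')[220:335,300:460];b=cv2.imread('pics/s6.png')[220:335,300:460]
g=lambda i:cv2.resize(cv2.convertScaleAbs(i,alpha=1.6),(480,345),interpolation=cv2.INTER_CUBIC)[:,:400]
cv2.imwrite('pics/c7.png',np.hstack([g(a),g(b)]))
E
```

```text
time: 10.62
tool_pos: [0.6087, 0.1088, 0.0021]
tool_rot: [0.002, 0.999, 0.052, 0.001]
contact_force: [1.2, -9.0, 5.1]
gripper_width: 0.364
time: 11.12
tool_pos: [0.6083, 0.1128, 0.0021]
tool_rot: [0.002, 0.999, 0.052, 0.001]
contact_force: [1.1, -9.4, 5.7]
gripper_width: 0.364
[ 0.557   0.4658 95.6696] 0.405025934151953 0.048536900694626135
```

View pics/c7.png

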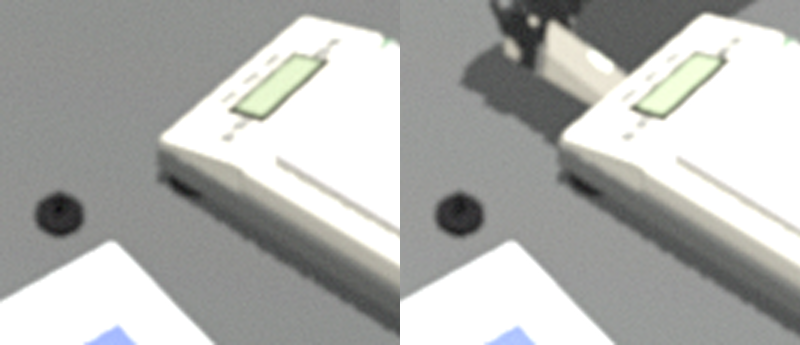

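```bash
cat > lift.py <<'E'
from h import *
import sys
from scipy.optimize import least_squares
def run(tag):
    obs=[];A=np.radians(96);d=np.array([np.cos(A),np.sin(A)]);n=np.array([-d[1],d[0]]);C=np.array([.5835,.334])
    for cam,pre in(('top','top1.png'),('scene','scene1.png')):
        f=cam[0]+tag+'.png';g0=cv2.imread('pics/'+pre,0);g1=cv2.imread('pics/'+f,0)
        k=np.zeros_like(g0)
        cs=[proj(cam,[*(C+x*d+y*n),z]) for x,y,z in((-.132,.1,.034),(-.132,-.1,.034),(.13,-.1,.055),(.13,.1,.055))]
        cv2.fillConvexPoly(k,np.int32(np.round(cs)),255);k=cv2.dilate(k,np.ones((5,5)))
        p=cv2.goodFeaturesToTrack(g0,60,.02,4,mask=k)
        q,st,_=cv2.calcOpticalFlowPyrLK(g0,g1,p,None,winSize=(13,13),maxLevel=1);r,s2,_=cv2.calcOpticalFlowPyrLK(g1,g0,q,None,winSize=(13,13),maxLevel=1)
        for a,b,c in zip(p[:,0],q[:,0],r[:,0]):
            if np.hypot(*(a-c))<.1 and np.hypot(*(a-b))<5:
                z=.06
                for _ in range(4):
                    X=ray(cam,a,z);u=(X[:2]-C)@d; z=.036+.02*min(1,max(0,(u+.132)/.08)) if u<-.05 else .07
                obs.append((cam,X,b-a))
    R0=np.array([*(C+.108*d),0.])
    def mv(X,p):
        du,dn,th,yaw=p;v=X-R0;u,w,z=v[:2]@d,v[:2]@n,v[2]
        u,z=u*np.cos(th)+z*np.sin(th),-u*np.sin(th)+z*np.cos(th)
        u,w=u-yaw*w,w+yaw*u
        return np.array([*(R0[:2]+(u+du)*d+(w+dn)*n),z])
    res=lambda p:np.ravel([proj(c,mv(X,p))-proj(c,X)-f for c,X,f in obs])
    s=least_squares(res,[0,0,0,0],loss='soft_l1',f_scale=.1,x_scale=[.001,.001,.01,.01])
    sd=np.sqrt(np.diag(np.linalg.inv(s.jac.T@s.jac)))*.15
    print(tag,len(obs),'shift mm',(s.x[:2]*1e3).round(2),'lift front feet mm',round(213*s.x[2],2),'+-',round(213*sd[2],2),'yaw deg',np.degrees(s.x[3]).round(2),'rms',np.sqrt(np.median(s.fun**2)).round(3))
for t in sys.argv[1:]: run(t)
E
python3 lift.py 3 4 5 6
```

```text
3 57 shift mm [0.08 0.07] lift front feet mm -0.22 +- 0.17 yaw deg 0.04 rms 0.042
4 55 shift mm [0.1  0.03] lift front feet mm -0.29 +- 0.17 yaw deg 0.04 rms 0.037
5 41 shift mm [0.15 0.31] lift front feet mm -0.03 +- 0.2 yaw deg 0.09 rms 0.089
6 30 shift mm [0.19 0.25] lift front feet mm 1.5 +- 0.27 yaw deg 0.04 rms 0.096
```

Two estimates put the front feet about 1.8–2.2 mm up, from image tracking and from the push past contact. The balance has not shifted. I'll push 5 mm more.

```bash
python3 -m pendant '[[[0,0,0,-0.0008,0.008,0,0],[0,0,0,-0.0008,0.008,0,0],[0,0,0,-0.0004,0.004,0,0],[0,0,0,0,0,0,0],[0,0,0,0,0,0,0],[0,0,0,0,0,0,0]]]'
python3 - <<'E'
from h import *
snap('top','t7.png');snap('scene','s7.png');print(manip.state()['ft_torque'])
a=cv2.imread('pics/t7.png')[130:280,150:350];b=cv2.imread('pics/s7.png')[180:330,320:520]
g=lambda i:cv2.resize(cv2.convertScaleAbs(i,alpha=1.4),(400,300),interpolation=cv2.INTER_CUBIC)
cv2.imwrite('pics/c8.png',np.hstack([g(a),g(b)]))
E
python3 lift.py 6 7
```

```text
time: 11.98
tool_pos: [0.6078, 0.1177, 0.0021]
tool_rot: [0.002, 0.999, 0.053, 0.001]
contact_force: [1.4, -9.7, 5.3]
gripper_width: 0.366
[-1.38001867 -0.03583599  0.02013197]
6 30 shift mm [0.19 0.25] lift front feet mm 1.5 +- 0.27 yaw deg 0.04 rms 0.096
7 27 shift mm [0.25 0.41] lift front feet mm 2.38 +- 0.27 yaw deg 0.08 rms 0.096
```

View pics/c8.png

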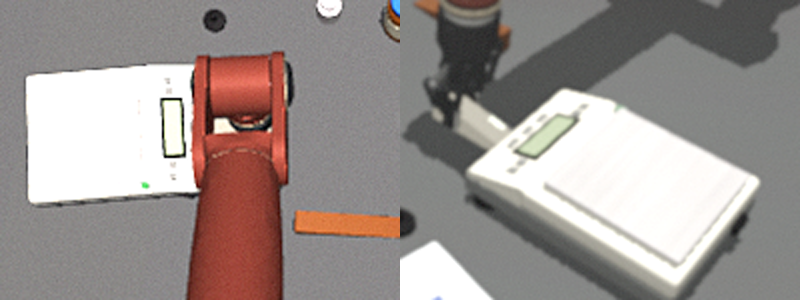

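```bash
python3 -m pendant '[[[0,0,0,0,0,0,0],[0,0,0,0,0,0,0],[0,0,0,0,0,0,0],[0,0,0,0,0,0,0]]]'; python3 -c "
from plant import manip
print(manip.job_done())"
```

```text
time: 12.58
tool_pos: [0.6078, 0.1177, 0.0021]
tool_rot: [0.002, 0.999, 0.053, 0.001]
contact_force: [1.5, -9.1, 4.8]
gripper_width: 0.363
the job is handed in; nothing more can be done
None
```

The wedge is under the middle of the balance's front edge, and by my estimates both front feet are about 2.6–3 mm off the bench. I handed the job in at 12.6 s, with the gripper still holding the wedge. I gripped it near its heel, carried it over, laid it flat in line with the balance and pushed it in along the balance's axis. It went about 17 mm past first contact with the case.

- **Lift:** Tracking the balance in the images gave 2.4 ± 0.3 mm. Before any lift the same method read about −0.25 mm, so that is roughly 2.6 mm. The push past contact and the wedge's slope give about 3 mm, so the two agree only roughly. I did not measure the left and right feet separately.
- **Balance position:** The images show a shift of about 0.25 mm along the push and 0.4 mm sideways, with under 0.1° of turn. That is about as small as the tracking can resolve. I took the rear feet as standing on the bench and did not check them separately.
- **Forces:** The wrist force held steady at about 9–10 N against the push and 5 N upward.
- **Clearance:** The last picture shows the gripper clear of the balance. The nearby objects I could see look unmoved; I did not measure them.
- **Failed check:** The front-edge line fit stopped being usable once the arm covered that edge, so I relied on the rear edge and the tracking instead.

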